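# Slide a loaded instrument tray under the overshelf

## Task

Put the steel instrument tray away in the free bay under the clear overshelf: slide it in straight, handle outwards, until the whole tray is inside the bay and only its handle sticks out. The tape roll and the little jar must stay in the tray, with the jar still standing, and the basket in the other bay must stay where it is. Finish with the tray let go.

Things in the scene. Friction and masses are not known exactly. Their poses are not given: they have to be found in the camera images.
- tray: Open steel tray, 140 long (x) x 96 wide (y) x 24 high, walls 3, about 0.35 kg, standing on the table. Origin: centre of its underside, z up. A straight bar handle, 12 wide (y) x 14 high, runs from the middle of the front wall (x = -70) out to x = -185, its axis 24 above the table
- tray_grip (a point): Point on the handle's axis, at x = -150, y = 0, z = 24 mm in the tray's frame: 80 in front of the tray's front wall, 35 from the handle's end. Same axes as the tray
- rack: Fixed overshelf: clear roof 175 (x) x 290 (y), underside 85, top 91 above the table, on six 10 mm steel posts. Two bays, centred at y = -70 and +70, each 130 wide between guide rails 30 high, 10 thick. Fronts open at x = -87.5; at the back a 30 high stop, inner face x = +77.5. Origin: centre of footprint at table height; -x points out of the open fronts
- liner: Flat sheet of white paper, 140 x 110, on the table in the free bay (nothing to bump against). Origin: its centre, on the bay's centre line at x = -5 mm of the rack. Axes as the rack's: in the liner's frame the bay's front edge is at x = -82.5 and the stop at +82.5 mm
- basket: White perforated basket of packets, 130 (x) x 105 (y) x 60 high with packets up to about 70, loose, 0.5 kg, standing in the other bay. Origin: centre of its underside
- tape: Grey tape roll lying flat in the tray: outer diameter 54, hole 36, 22 high. Origin: centre of its underside
- jar: Small amber jar with white cap standing in the tray: diameter 34, 48 high. Origin: centre of its underside, z up along its axis
Mind the look-alikes: they are no part of the job. Of the things that look like the jar, take the one that is farthest from the robot's base at the start.

How it is judged:
By the outcome, as a careful person would: the job done as asked, in the order asked, and still so for the second after the job is handed in, with the robot touching nothing.
It also fails if it takes over 48 s, if anything falls off the work surface, if the arm or the gripper's body presses on something with over 40 N, if the wrist force passes 120 N, or if a joint passes its speed limit or range.

## Robot

A 6-joint arm with a two-finger parallel gripper is mounted at the origin on the work surface. World frame = base frame: x ahead of the robot, y to its left, z up, the work surface at z = 0. Lengths are in m, angles in rad, forces in N, time in s.
With the tool pointing down it reaches from about 0.3 to 0.775 m from the base axis. Payload 14.6 kg.
Tool frame: the origin (TCP) lies midway between the tips of the shut fingers; the grasp point (between the pads) lies 19 mm behind it (ctrl.tcp_to_grasp is the distance from the TCP to the grasp point, in m); z points along the fingers, y is the direction in which the jaws open and shut (so a half turn about z gives the same grasp; the last joint's range is limited). The gripper opens to 85 mm and grips with 20 to 120 N. Pads are 22 mm wide; open, the fingers measure 114 mm over their backs; the gripper's body (76 mm by 85 mm) begins 54 mm behind the grasp point. The pads swing forward as they close: fully open they stand 13 mm farther back than shut.
Start: joints at [-1.359, 0.3, 1.521, -0, 1.321, -0.067], TCP at [0.151, -0.529, 0.231] pointing down, gripper open.
Joint ranges: [-3.03, 3.03], [-0.79, 2.21], [0.23, 2.52], [-1.04, 4.18], [0, 3.07], [-2.55, 2.55]. Speed limits (rad/s): [2.22, 2.22, 2.57, 3.14, 3.14, 3.14].

## Interface

Orientations are given as a unit quaternion [x, y, z, w].
In Python, from bench import ctrl gives the robot as it stands.
- The arm moves only by the tool drive_tool, never from a script. Its argument "steps" is a list of rows, each a list of 6 numbers: the shift along the tool's x, y, z in mm, then the turn, a rotation vector about the tool's x, y, z in degrees. A call has 1 to 20 rows; each row shifts and turns the pose as measured when the row begins, along the tool's axes as they then stand; what a row does not reach is not made up. A row lasts 1/8 s, in which the tool goes at most 62.5 mm and 10.7 degrees, less where a joint would pass 70% of its speed; a pose out of reach is approached as far as the arm can. A call with a gripper value outside its range is refused whole. "hand" is the opening in per cent of the stroke, from 0 (shut) to 100 (fully open), set as the call begins (left out, the last holds). The fingers move at their own pace and stop on an object; "grip_force" is the grip in N (left out, the last holds). Time passes only in rows, so rows that do not move let the fingers close. It gives the time, the measured TCP pose, the force and the opening at its end, in the units of the state.
- ctrl.get_state(): the state, without advancing time (a new reading comes with each control period).
- ctrl.capture(name): name is "side" or "top" or "wrist"; returns (picture, depth): 420x560x3 uint8, blue, green, red; 420x560 float32, m along the optical axis (not along the pixel's ray), 0 where there is no reading.
- ctrl.camera_info(name): a dict with "camera_matrix" (3x3 intrinsics, pixels), "dist_coeffs" ([k1, k2, p1, p2, k3] as OpenCV has them; the pictures are not rectified), "pose" (4x4, takes a point from camera to world coordinates); the wrist camera has in their place "hand_eye" (4x4, takes a point from camera to tool coordinates, whose origin is the TCP and whose axes are the flange's). Camera axes: x right, y up, looking along -z (the intrinsics and any distortion apply to the point x, -y, -z); pixel columns grow to the right and rows downward; lengths in m; the calibration is good to about 2 mm. A picture is of the moment at which its call begins: read the wrist's pose just before it. camera_info takes no time and is no camera call.
- ctrl.finish_job(): hands the job in, once; it reports no verdict.
Trained networks look in the newest picture that a camera, given by its name, has taken for a name from the list of things; names that differ only in an ending like _2 or _b are one class to them, and where a whole thing is asked for, a point or a joint stands for the part that bears it (a point fixed in the world has none). Each returns a list of dicts, best first, with "score" (0 to 1); they miss things now and then, are a little off and sometimes report something else, mostly with a low value. They report only what shows in the picture. A call takes as long as a camera call. They do not tell look-alikes from the thing itself.
- ctrl.look_for(camera, target): "position" ([row, column] in pixels, amid what is visible of it).
The state is a dict: "clock": time; "qpos": joint angles; "qd": joint speeds; "effort": joint torques, N m; "tcp_pos": TCP position; "ee_rot": TCP orientation; "contact_force": force on the tool from outside, world axes, zero at the start; "ft_torque": the same for the moment, N m; "opening": finger opening in m.
Only numpy, scipy, OpenCV 4.12 (cv2) and the standard library are available. Lean on these libraries where they do the work, as an engineer would, in place of code of your own. Each camera call takes 0.05 s, during which the arm holds its last target. There are 200 camera calls.

## Working session

There is one attempt and no reset: what is moved stays moved. The work goes in short steps, Python scripts to look and compute and a tool call to move; the robot and the scene stay as the last step left them, time stands still between calls to the robot, and variables do not carry over. Pictures are saved under pics/ and viewed, about 8 in all and at most 12, crops included, and the job is handed in when it is done.

Besides the shell and the picture viewer there is one more tool, called after "Call:" by a JSON object that holds its "op" and its "data". drive_tool: Moves the arm, as the interface text tells. Its arguments: {"type":"object","properties":{"steps":{"type":"array"},"hand":{"type":"number"},"grip_force":{"type":"number"}},"required":["steps"]}

```bash
mkdir -p pics; cat > h.py <<'E'
import numpy as np, cv2
from bench import ctrl
from scipy.spatial.transform import Rotation as R
def campose(n,st=None):
    ci=ctrl.camera_info(n)
    if 'pose' in ci: return ci,np.array(ci['pose'])
    T=np.eye(4);T[:3,:3]=R.from_quat(st['ee_rot']).as_matrix();T[:3,3]=st['tcp_pos']
    return ci,T@np.array(ci['hand_eye'])
def ray(n,rc,st=None):
    ci,P=campose(n,st)
    u=cv2.undistortPoints(np.array([[[rc[1],rc[0]]]],float),np.array(ci['camera_matrix']),np.array(ci['dist_coeffs']))[0,0]
    return P[:3,3],P[:3,:3]@np.array([u[0],-u[1],-1])
def at_z(n,rc,z,st=None):
    o,d=ray(n,rc,st); return o+d*(z-o[2])/d[2]
def at_depth(n,rc,dep,st=None):
    r,c=map(int,rc);w=dep[max(r-2,0):r+3,max(c-2,0):c+3];w=w[w>0]
    if not len(w): return None
    o,d=ray(n,rc,st); return o+d*np.median(w)
def cloud(n,dep,st=None):
    ci,P=campose(n,st)
    g=np.mgrid[0:420,0:560];uv=np.stack([g[1].ravel(),g[0].ravel()],1).astype(float)[:,None]
    u=cv2.undistortPoints(uv,np.array(ci['camera_matrix']),np.array(ci['dist_coeffs']))[:,0]
    d=dep.ravel()[:,None]
    p=np.c_[u[:,0],-u[:,1],-np.ones(len(u))]*d
    return (p@P[:3,:3].T+P[:3,3]).reshape(420,560,3)
E
python3 - <<'E'
from h import *
s=ctrl.get_state();print(s)
for n in ['top','side']:
    im,d=ctrl.capture(n);cv2.imwrite(f'pics/{n}0.png',im);np.save(f'pics/{n}0.npy',d)
    for t in ['tray','tray_grip','rack','liner','basket','tape','jar']:
        for k in ctrl.look_for(n,t)[:4]:
            p=at_depth(n,k['position'],d); print(n,t,round(k['score'],2),np.round(k['position']),None if p is None else p.round(3))
E
```

```text
{'clock': 0.0, 'qpos': array([-1.35859214e+00,  3.00504139e-01,  1.52162323e+00, -3.64894928e-05,
        1.32069983e+00, -6.66041517e-02]), 'qd': array([ 9.23773460e-04,  1.20099613e-05,  3.20678050e-04, -3.56324576e-04,
       -2.71436797e-04, -1.43582707e-03]), 'effort': array([ 1.50796517e-03, -5.43496585e+01, -3.61790657e+01, -6.83498160e-05,
        4.07161337e-03,  7.49474816e-05]), 'tcp_pos': array([ 0.15129945, -0.52851999,  0.23068536]), 'ee_rot': array([ 9.90298147e-01,  1.38957545e-01, -6.25253610e-05, -6.14352972e-04]), 'contact_force': array([-0.21216878, -0.37429791,  0.28926151]), 'ft_torque': array([ 0.02903834, -0.03195333, -0.00482583]), 'opening': 0.08506590476105207}
top tray 0.87 [228. 343.] [ 0.5   -0.186  0.002]
top tray_grip 0.91 [233. 339.] [ 0.489 -0.177  0.002]
top rack 0.76 [185. 154.] [0.537 0.169 0.091]
top liner 0.58 [173. 209.] [0.594 0.092 0.001]
top basket 0.45 [240. 191.] [0.456 0.111 0.001]
top tape 0.76 [224. 317.] [ 0.503 -0.133  0.005]
top jar 0.82 [298. 297.] [ 0.359 -0.103  0.047]
top jar 0.78 [218. 360.] [ 0.513 -0.21   0.05 ]
top jar 0.68 [287. 334.] [ 0.383 -0.167  0.047]
top jar 0.58 [289. 370.] [ 0.385 -0.232  0.047]
side tray 0.66 [207. 323.] [ 0.48  -0.19   0.004]
side tray_grip 0.71 [206. 322.] [ 0.487 -0.202 -0.   ]
side tray_grip 0.27 [325. 250.] [0.441 0.278 0.083]
side tray_grip 0.25 [293. 172.] [0.638 0.2   0.   ]
side rack 0.83 [280. 224.] [0.515 0.218 0.089]
side liner 0.73 [295. 172.] [ 0.635  0.204 -0.   ]
side basket 0.91 [328. 251.] [0.457 0.246 0.037]
side tape 0.68 [212. 314.] [ 0.49  -0.153  0.008]
side jar 0.83 [192. 314.] [ 0.508 -0.197  0.035]
side jar 0.77 [214. 362.] [ 0.38  -0.155  0.029]
side jar 0.73 [196. 370.] [ 0.377 -0.221  0.044]
side jar 0.71 [233. 366.] [ 0.356 -0.092  0.025]
```

View pics/top0.png

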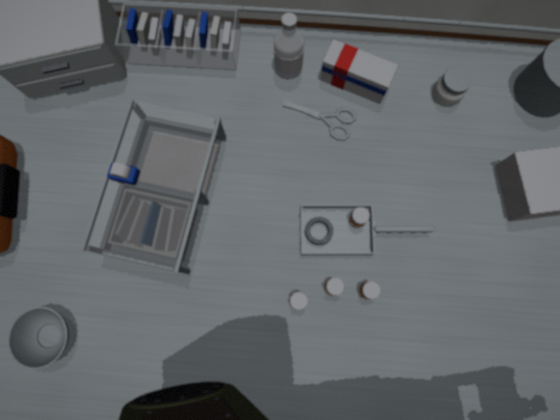

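View pics/side0.png

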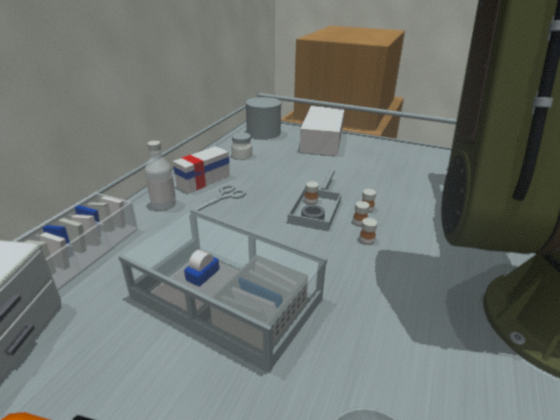

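The top view shows the tray at about (column 336, row 231) with its handle pointing right. The jar in the tray is at (360,218). Its look-alikes stand outside the tray at (298,300), (334,287) and (370,290). The in-tray jar fits: it is in the tray, and at 0.55 m it is farthest from the base. The free bay holds the liner at about (175,160), and there is a blue/white thing at (123,173) to check.

```bash
python3 - <<'E'
from h import *
t=cv2.imread('pics/top0.png');s=cv2.imread('pics/side0.png')
f=lambda a:cv2.convertScaleAbs(a,alpha=1.7,beta=10)
a=cv2.resize(f(t[90:280,80:235]),None,fx=3,fy=3,interpolation=cv2.INTER_CUBIC)
b=cv2.resize(f(t[190:320,285:440]),None,fx=2.1,fy=2.1,interpolation=cv2.INTER_CUBIC)
c=cv2.resize(s[205:370,115:335],None,fx=1.5,fy=1.5)
W=np.zeros((570,800,3),np.uint8);W[:570,:465]=a[:570];W[:273,470:470+325]=b[:273];W[280:280+247,470:800]=c
cv2.imwrite('pics/c1.png',W)
d=np.load('pics/top0.npy');P=cloud('top',d)
def fit(m,name):
    q=P[m][:,:2].astype(np.float32);r=cv2.minAreaRect(q);print(name,len(q),np.round(r[0],4),np.round(r[1],3),round(r[2],1),np.round(cv2.boxPoints(r),3).tolist())
m=np.zeros((420,560),bool);m[195:265,290:378]=1
fit(m&(P[...,2]>.018)&(P[...,2]<.03),'trayrim')
m=np.zeros((420,560),bool);m[215:245,380:445]=1
fit(m&(P[...,2]>.015)&(P[...,2]<.045),'handle')
for rc in [(173,123),(170,130),(103,140),(125,215),(180,205),(245,100),(262,150),(245,192),(190,118)]:print(rc,P[rc].round(3))
m=np.zeros((420,560),bool);m[90:285,80:235]=1
fit(m&(P[...,2]>.08)&(P[...,2]<.1),'roof')
E
```

```text
Traceback (most recent call last):
ValueError: could not broadcast input array from shape (273,326,3) into shape (273,325,3)
```

```bash
python3 - <<'E'
from h import *
t=cv2.imread('pics/top0.png');s=cv2.imread('pics/side0.png')
f=lambda a:cv2.convertScaleAbs(a,alpha=1.7,beta=10)
a=cv2.resize(f(t[90:280,80:235]),None,fx=3,fy=3,interpolation=cv2.INTER_CUBIC)
b=cv2.resize(f(t[190:320,285:440]),(325,273),interpolation=cv2.INTER_CUBIC)
c=cv2.resize(s[205:370,115:335],(330,247))
W=np.zeros((570,800,3),np.uint8);W[:570,:465]=a;W[:273,470:795]=b;W[280:527,470:800]=c
cv2.imwrite('pics/c1.png',W)
d=np.load('pics/top0.npy');P=cloud('top',d)
def fit(m,name):
    q=P[m][:,:2].astype(np.float32);r=cv2.minAreaRect(q);print(name,len(q),np.round(r[0],4),np.round(r[1],3),round(r[2],1),np.round(cv2.boxPoints(r),3).tolist())
m=np.zeros((420,560),bool);m[195:265,290:378]=1
fit(m&(P[...,2]>.018)&(P[...,2]<.03),'trayrim')
m=np.zeros((420,560),bool);m[215:245,380:445]=1
fit(m&(P[...,2]>.015)&(P[...,2]<.045),'handle')
for rc in [(173,123),(170,130),(103,140),(125,215),(180,205),(245,100),(262,150),(245,192),(190,118)]:print(rc,P[rc].round(3))
m=np.zeros((420,560),bool);m[90:285,80:235]=1
fit(m&(P[...,2]>.08)&(P[...,2]<.1),'roof')
E
```

```text
trayrim 918 [ 0.4935 -0.1746] [0.096 0.146] 4.2 [[0.4399999976158142, -0.10499999672174454], [0.45100000500679016, -0.25099998712539673], [0.546999990940094, -0.24400000274181366], [0.5360000133514404, -0.09799999743700027]]
handle 355 [ 0.5039 -0.3032] [0.012 0.105] 5.3 [[0.49300000071525574, -0.25099998712539673], [0.503000020980835, -0.35600000619888306], [0.5149999856948853, -0.35499998927116394], [0.5049999952316284, -0.25]]
(173, 123) [0.544 0.21  0.132]
(170, 130) [0.556 0.206 0.113]
(103, 140) [0.696 0.219 0.089]
(125, 215) [0.66  0.071 0.092]
(180, 205) [0.578 0.097 0.002]
(245, 100) [0.423 0.248 0.09 ]
(262, 150) [0.4   0.155 0.092]
(245, 192) [0.445 0.107 0.003]
(190, 118) [0.524 0.232 0.09 ]
roof 14844 [0.5442 0.1718] [0.179 0.292] 81.5 [[0.3869999945163727, 0.10499999672174454], [0.6759999990463257, 0.06199999898672104], [0.7020000219345093, 0.23899999260902405], [0.4129999876022339, 0.28200000524520874]]
```

View pics/c1.png

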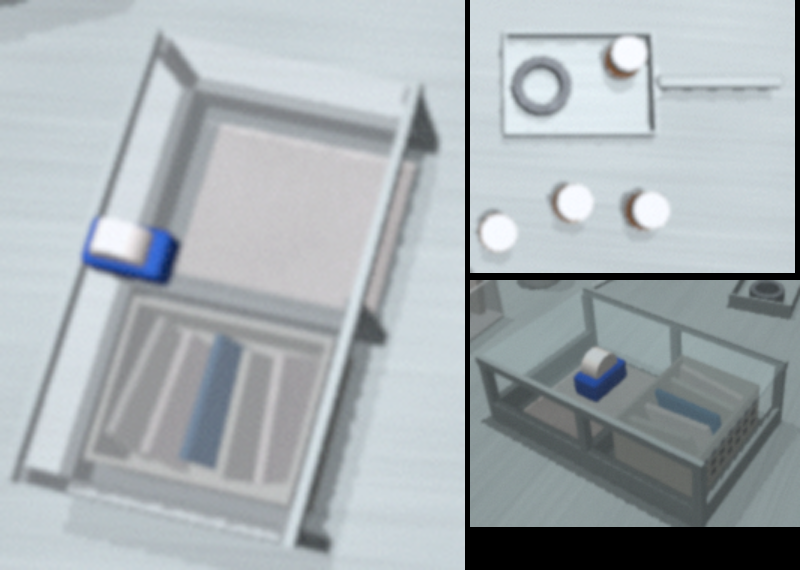

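The crop shows that the rack's stop is on the far (+y) side and its fronts open toward the tray. The blue dispenser stands on the roof (z 0.11–0.13), not in the bay. The jar in the tray, at crop (628,55), is the right one. Next I go above the handle.

Call:
{"op": "drive_tool", "data": {"steps": [[40, -10, 8, 0, 0, 0], [40, -10, 8, 0, 0, 0], [40, -10, 8, 0, 0, 0], [40, -10, 8, 0, 0, 0], [40, -10, 8, 0, 0, 0], [40, -10, 8, 0, 0, 0], [40, -10, 8, 0, 0, 0], [40, -10, 8, 0, 0, 0], [40, -10, 8, 0, 0, 0], [40, -10, 8, 0, 0, 0], [0, 0, 0, 0, 0, -10], [0, 0, 0, 0, 0, -10], [0, 0, 0, 0, 0, -10], [0, 0, 0, 0, 0, -10], [0, 0, 0, 0, 0, -10], [0, 0, 0, 0, 0, -10], [0, 0, 0, 0, 0, -10], [0, 0, 0, 0, 0, -9]], "hand": 100}}

```text
clock: 3.05
tcp_pos: [0.5204, -0.3155, 0.1479]
ee_rot: [0.66, 0.752, -0.001, 0.0]
contact_force: [0.5, 0.1, 0.3]
opening: 0.0854
```

```bash
cat >> h.py <<'E'
def togo(xyz,yaw):
    "tool-frame shift mm and turn deg to a tool-down pose whose tool x is at yaw deg"
    s=ctrl.get_state();r=R.from_quat(s['ee_rot'])
    g=R.from_matrix(np.array([[np.cos(np.radians(yaw)),np.sin(np.radians(yaw)),0],[np.sin(np.radians(yaw)),-np.cos(np.radians(yaw)),0],[0,0,-1]]).T.T)
    return (r.inv().apply(np.array(xyz)-s['tcp_pos'])*1000).round(1),(r.inv()*g).as_rotvec(degrees=True).round(1)
E
python3 - <<'E'
from h import *
s=ctrl.get_state();print(s['tcp_pos'],R.from_quat(s['ee_rot']).as_matrix().round(3),s['clock'])
im,d=ctrl.capture('wrist');cv2.imwrite('pics/w1.png',im)
for t in ['tray','tray_grip','jar','tape']:
    for k in ctrl.look_for('wrist',t)[:3]: print(t,k,at_depth('wrist',k['position'],d,s))
P=cloud('wrist',d,s)
m=(abs(P[...,0]-.505)<.03)&(P[...,1]<-.25)&(P[...,1]>-.45)&(P[...,2]>.02)&(P[...,2]<.045)
q=P[m];print(len(q))
if len(q)>20:
    r=cv2.minAreaRect(q[:,:2].astype(np.float32));print(r,q[:,2].mean(),q.mean(0)); print(np.polyfit(q[:,1],q[:,0],1))
print(togo([.5066,-.324,.05],95))
E
```

```text
[ 0.52037964 -0.31549725  0.14790845] [[-0.13   0.992 -0.   ]
 [ 0.992  0.13  -0.001]
 [-0.001 -0.001 -1.   ]] 3.05
tray {'position': [60.6, 257.4], 'score': 0.6} [ 0.48943482 -0.20770974  0.00312314]
tray_grip {'position': [59.6, 257.3], 'score': 0.78} [ 0.48925599 -0.20697857  0.00302527]
jar {'position': [63.8, 294.2], 'score': 0.95} [ 0.5170971  -0.21285078  0.05083105]
jar {'position': [76.9, 106.6], 'score': 0.88} [ 0.39336513 -0.23592327  0.04817323]
2033
((0.5039629936218262, -0.3017480671405792), (0.01206302922219038, 0.10380687564611435), 4.208425045013428) 0.030252551207445508 [ 0.50387275 -0.29834562  0.03025255]
[-0.07272824  0.4821746 ]
(array([ -6.7, -14.7,  97.9]), array([-0. ,  0.1,  1.9]))
```

View pics/w1.png

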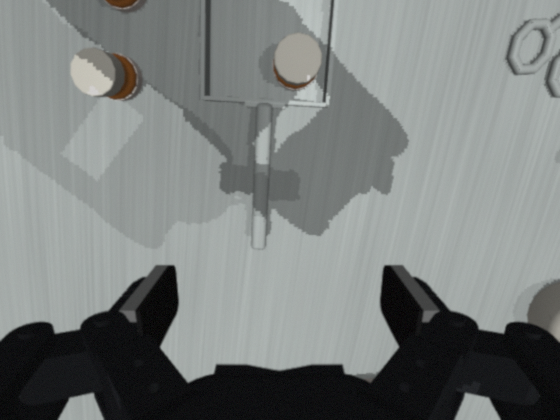

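The wrist view shows the handle between columns 250–270, ending at row 247, with the jar in the tray at (297,60). I correct and descend.

Call:
{"op": "drive_tool", "data": {"steps": [[-2, -8, 10, 0, 0, 1.6], [-2, -8, 10, 0, 0, 1.6], [0, 0, 20, 0, 0, 0], [0, 0, 20, 0, 0, 0], [0, 0, 20, 0, 0, 0], [0, 0, 20, 0, 0, 0], [0, 0, 15, 0, 0, 0], [0, 0, 10, 0, 0, 0], [0, 0, 5, 0, 0, 0], [0, 0, 0, 0, 0, 0]]}}

```text
clock: 4.55
tcp_pos: [0.4996, -0.3225, 0.0095]
ee_rot: [0.692, 0.722, -0.001, -0.001]
contact_force: [-0.4, 0.0, -0.6]
opening: 0.0852
```

```bash
python3 - <<'E'
from h import *
print(togo([.5055,-.321,.008],94.2))
E
```

```text
(array([1.2, 5.9, 1.5]), array([-0.2, -0. , -1.7]))
```

Call:
{"op": "drive_tool", "data": {"steps": [[1, 5.5, 1, 0, 0, -1.6], [0, 0, 0, 0, 0, 0]]}}

```text
clock: 4.8
tcp_pos: [0.506, -0.3215, 0.0094]
ee_rot: [0.681, 0.733, -0.001, -0.0]
contact_force: [-0.6, -0.1, -0.8]
opening: 0.0856
```

Call:
{"op": "drive_tool", "data": {"steps": [[0, 0, 0, 0, 0, 0], [0, 0, 0, 0, 0, 0], [0, 0, 0, 0, 0, 0], [0, 0, 0, 0, 0, 0], [0, 0, 0, 0, 0, 0], [0, 0, 0, 0, 0, 0], [0, 0, 0, 0, 0, 0], [0, 0, 0, 0, 0, 0]], "hand": 0, "grip_force": 40}}

```text
clock: 5.8
tcp_pos: [0.5063, -0.3216, 0.0101]
ee_rot: [0.681, 0.733, -0.001, 0.0]
contact_force: [0.4, 1.5, 1.9]
opening: 0.011
```

```bash
python3 - <<'E'
from h import *
s=ctrl.get_state();print(s['tcp_pos'],R.from_quat(s['ee_rot']).as_matrix()[:2,0])
im,d=ctrl.capture('wrist');cv2.imwrite('pics/w2.png',im)
P=cloud('wrist',d,s)
q=P[(abs(P[...,0]-.505)<.03)&(P[...,1]<-.26)&(P[...,1]>-.31)&(P[...,2]>.02)&(P[...,2]<.045)]
print(len(q),np.polyfit(q[:,1],q[:,0],1) if len(q)>9 else 0)
for k in ctrl.look_for('wrist','jar')[:2]: print(k,at_depth('wrist',k['position'],d,s))
im,d=ctrl.capture('top');cv2.imwrite('pics/t2.png',im)
for t in ['jar','tape']:
  for k in ctrl.look_for('top',t)[:4]: print(t,k,at_depth('top',k['position'],d))
P=cloud('top',d)
a=np.array([-.08,.99]);m=(P[...,2]>.02)&(P[...,2]<.028)&(abs(P[...,0]-.495)<.07)&(P[...,1]<-.07)&(P[...,1]>-.245)
print(cv2.minAreaRect(P[m][:,:2].astype(np.float32)))
print(togo([.590,.009,s['tcp_pos'][2]],81.6))
E
```

```text
[ 0.50626235 -0.32155638  0.01012517] [-0.07327709  0.99731072]
5130 [-0.07993427  0.48081526]
{'position': [22.5, 332.2], 'score': 0.94} [ 0.51495068 -0.22404019  0.04190984]
{'position': [56.5, 14.6], 'score': 0.7} [ 0.39973168 -0.2364747   0.01647761]
jar {'position': [285.0, 334.1], 'score': 0.86} [ 0.38658654 -0.16779899  0.04786228]
jar {'position': [298.4, 301.2], 'score': 0.83} [ 0.35871214 -0.1102541   0.04775781]
jar {'position': [217.0, 358.4], 'score': 0.58} [ 0.51419363 -0.20664474  0.05022644]
jar {'position': [167.1, 211.1], 'score': 0.25} [ 6.06920515e-01  8.85465340e-02 -6.19721020e-05]
tape {'position': [225.0, 318.0], 'score': 0.84} [ 0.50241878 -0.13561055  0.0031855 ]
((0.4935843050479889, -0.17321883141994476), (0.09580214321613312, 0.14305469393730164), 4.324288845062256)
(array([323.5, 107.8,  -0.5]), array([-0. ,  0.1, 12.6]))
```

Call:
{"op": "drive_tool", "data": {"steps": [[3, 1, 0, 0, 0, 0.3], [6, 2, 0, 0, 0, 0.6], [9, 3, 0, 0, 0, 0.8], [10, 3.5, 0, 0, 0, 0.8], [10, 3.5, 0, 0, 0, 0.8], [10, 3.5, 0, 0, 0, 0.8], [10, 3.5, 0, 0, 0, 0.8], [10, 3.5, 0, 0, 0, 0.8], [10, 3.5, 0, 0, 0, 0.8], [10, 3.5, 0, 0, 0, 0.8], [10, 3.5, 0, 0, 0, 0.8], [10, 3.5, 0, 0, 0, 0.8], [10, 3.5, 0, 0, 0, 0.8], [8, 3, 0, 0, 0, 0.8], [5, 2, 0, 0, 0, 0.5], [3, 1, 0, 0, 0, 0.3], [0, 0, 0, 0, 0, 0]]}}

```text
clock: 8.18
tcp_pos: [0.56, -0.1794, 0.0101]
ee_rot: [0.754, 0.657, -0.001, 0.001]
contact_force: [-0.1, 1.2, 3.4]
opening: 0.0111
```

```bash
cat > chk.py <<'E'
from h import *
import sys
n=sys.argv[1]
s=ctrl.get_state();t=R.from_quat(s['ee_rot']).as_matrix()[:2,0];print(s['clock'],s['tcp_pos'].round(4),'yaw',np.degrees(np.arctan2(t[1],t[0])).round(1),s['contact_force'].round(1))
im,d=ctrl.capture('top');cv2.imwrite(f'pics/t{n}.png',im);P=cloud('top',d);np.save(f'pics/t{n}.npy',d)
for c in ['tray','jar','tape','liner','basket']:
  for k in ctrl.look_for('top',c)[:3]: print(c,k['score'],np.round(k['position']),at_depth('top',k['position'],d).round(3))
q=P[(P[...,2]>.08)&(P[...,2]<.1)&(abs(P[...,0]-.544)<.2)&(P[...,1]>.04)&(P[...,1]<.3)];print('roof',cv2.minAreaRect(q[:,:2].astype(np.float32)))
im2,d2=ctrl.capture('side');cv2.imwrite(f'pics/s{n}.png',im2)
for k in ctrl.look_for('side','jar')[:4]: print('side jar',k,at_depth('side',k['position'],d2).round(3))
ex=np.array([.146,.989]);ey=np.array([-.989,.146])
g=s['tcp_pos'][:2]-np.array([.613,.162]);print('grip in bay frame',(g@ex*1000).round(1),(g@ey*1000).round(1))
a=cv2.resize(cv2.convertScaleAbs(im[90:290,70:400],alpha=1.7,beta=10),(800,485),interpolation=cv2.INTER_CUBIC)
cv2.imwrite(f'pics/c{n}.png',a)
E
python3 chk.py 3
```

```text
8.175 [ 0.56   -0.1794  0.0101] yaw 82.1 [-0.1  1.2  3.4]
tray 0.57 [180. 260.] [ 0.586 -0.013  0.006]
jar 0.57 [176. 291.] [ 0.585 -0.077  0.05 ]
tape 0.66 [176. 252.] [0.594 0.003 0.002]
liner 0.54 [174. 210.] [0.593 0.09  0.   ]
roof ((0.5443348288536072, 0.17195484042167664), (0.17963728308677673, 0.29208025336265564), 81.65251159667969)
side jar {'position': [212.8, 261.3], 'score': 0.9} [ 0.584 -0.061  0.034]
side jar {'position': [230.3, 368.4], 'score': 0.86} [ 0.351 -0.089  0.034]
side jar {'position': [213.0, 361.2], 'score': 0.72} [ 0.381 -0.155  0.032]
side jar {'position': [193.3, 373.1], 'score': 0.66} [ 0.372 -0.231  0.046]
grip in bay frame -345.4 2.6
```

View pics/c3.png

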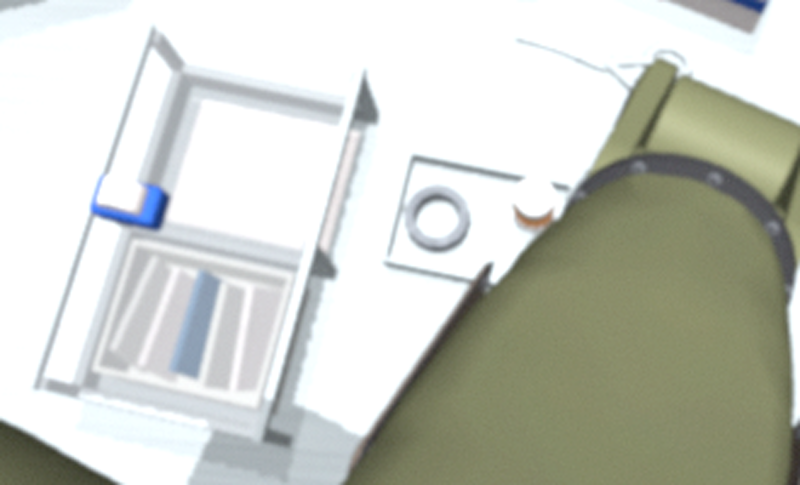

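The tray stands lined up before the free bay, with the tape at crop (437,217) and the jar upright at (533,205). I slide it in.

Call:
{"op": "drive_tool", "data": {"steps": [[3, 0.8, 0, 0, 0, 0.2], [6, 0.8, 0, 0, 0, 0.2], [9, 0.8, 0, 0, 0, 0.1], [10, 0.3, 0, 0, 0, 0], [10, 0, 0, 0, 0, 0], [10, 0, 0, 0, 0, 0], [10, 0, 0, 0, 0, 0], [10, 0, 0, 0, 0, 0], [10, 0, 0, 0, 0, 0], [10, 0, 0, 0, 0, 0], [10, 0, 0, 0, 0, 0], [8, 0, 0, 0, 0, 0], [5, 0, 0, 0, 0, 0], [3, 0, 0, 0, 0, 0], [0, 0, 0, 0, 0, 0]]}}

```text
clock: 10.45
tcp_pos: [0.5807, -0.0602, 0.0101]
ee_rot: [0.757, 0.653, -0.001, 0.002]
contact_force: [0.2, -0.3, 3.4]
opening: 0.0111
```

```bash
python3 chk.py 4
```

```text
10.45 [ 0.5807 -0.0602  0.0101] yaw 81.6 [ 0.2 -0.3  3.4]
tray 0.55 [154. 215.] [0.635 0.084 0.003]
jar 0.58 [300. 303.] [ 0.356 -0.113  0.047]
jar 0.57 [285. 334.] [ 0.387 -0.168  0.048]
jar 0.54 [291. 369.] [ 0.381 -0.232  0.048]
roof ((0.5443325042724609, 0.17230673134326935), (0.17938946187496185, 0.29254382848739624), 81.44178009033203)
side jar {'position': [230.2, 367.7], 'score': 0.88} [ 0.353 -0.09   0.034]
side jar {'position': [216.0, 359.0], 'score': 0.67} [ 0.385 -0.155  0.023]
side jar {'position': [194.3, 371.6], 'score': 0.59} [ 0.374 -0.225  0.046]
grip in bay frame -224.4 -0.5
```

View pics/c4.png

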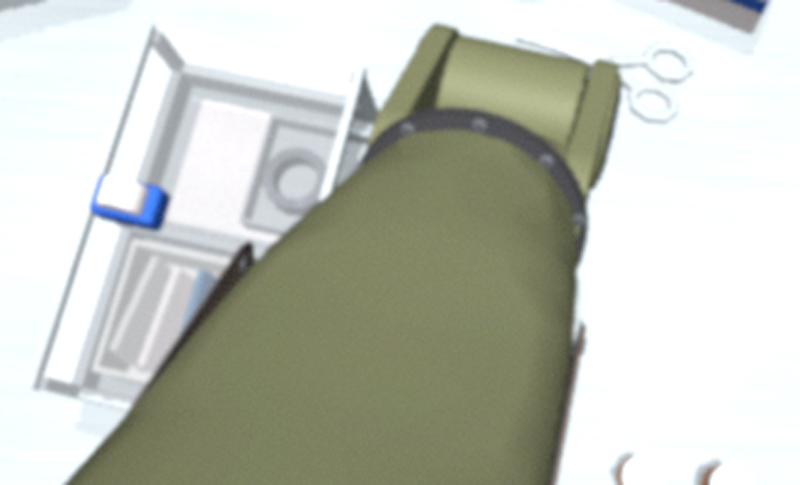

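The tray is entering straight, with the tape visible at (298,180) through the roof. There are about 70 mm left.

Call:
{"op": "drive_tool", "data": {"steps": [[3, 0, 0, 0, 0, 0], [6, 0, 0, 0, 0, 0], [9, 0, 0, 0, 0, 0], [10, 0, 0, 0, 0, 0], [10, 0, 0, 0, 0, 0], [10, 0, 0, 0, 0, 0], [8, 0, 0, 0, 0, 0], [6, 0, 0, 0, 0, 0], [4, 0, 0, 0, 0, 0], [3, 0, 0, 0, 0, 0], [0, 0, 0, 0, 0, 0]]}}

```text
clock: 12.22
tcp_pos: [0.5916, 0.0115, 0.0101]
ee_rot: [0.757, 0.653, -0.002, 0.002]
contact_force: [-0.4, -0.8, 3.9]
opening: 0.0115
```

```bash
python3 chk.py 5
```

```text
12.225 [0.5916 0.0115 0.0101] yaw 81.6 [-0.4 -0.8  3.9]
jar 0.84 [288. 368.] [ 0.385 -0.228  0.048]
jar 0.84 [286. 334.] [ 0.385 -0.167  0.048]
jar 0.76 [299. 296.] [ 0.356 -0.101  0.048]
roof ((0.575244665145874, 0.20681411027908325), (0.10314445942640305, 0.23995345830917358), 80.58987426757812)
side jar {'position': [212.3, 360.1], 'score': 0.69} [ 0.383 -0.152  0.035]
side jar {'position': [232.3, 368.5], 'score': 0.68} [ 0.351 -0.091  0.029]
side jar {'position': [196.1, 370.4], 'score': 0.51} [ 0.376 -0.221  0.043]
grip in bay frame -152.0 -0.8
```

Call:
{"op": "drive_tool", "data": {"steps": [[0, 0, 0, 0, 0, 0], [0, 0, 0, 0, 0, 0], [0, 0, 0, 0, 0, 0], [0, 0, 0, 0, 0, 0], [0, 0, -5, 0, 0, 0], [0, 0, -10, 0, 0, 0], [0, 0, -20, 0, 0, 0], [0, 0, -25, 0, 0, 0], [0, 0, -25, 0, 0, 0], [0, 0, -25, 0, 0, 0], [0, 0, -25, 0, 0, 0], [-30, 0, -10, 0, 0, 0], [-30, 0, 0, 0, 0, 0], [-40, 0, 0, 0, 0, 0], [-40, 0, 0, 0, 0, 0], [-40, 0, 0, 0, 0, 0], [-40, 0, 0, 0, 0, 0], [-40, 0, 0, 0, 0, 0], [-20, 0, 0, 0, 0, 0], [0, 0, 0, 0, 0, 0]], "hand": 60}}

```text
clock: 15.12
tcp_pos: [0.5492, -0.2728, 0.1734]
ee_rot: [0.757, 0.654, 0.0, 0.006]
contact_force: [-0.5, 0.2, -0.2]
opening: 0.0514
```

```bash
python3 chk.py 6; python3 - <<'E'
from h import *
a=cv2.imread('pics/c6.png')[:400,:520];s=cv2.imread('pics/s6.png')[190:370,110:340]
W=np.zeros((600,800,3),np.uint8);t=cv2.imread('pics/t6.png')[90:290,80:280]
W[:400,:400]=cv2.resize(cv2.convertScaleAbs(t,alpha=1.2),(400,400),interpolation=cv2.INTER_CUBIC);W[:313,400:]=cv2.resize(s,(400,313),interpolation=cv2.INTER_CUBIC)
cv2.imwrite('pics/f6.png',W)
# front edge: handle/wall points from top
d=np.load('pics/t6.npy');P=cloud('top',d)
ex=np.array([.146,.989]);ey=np.array([-.989,.146]);g=P[...,:2]-np.array([.613,.162]);X=g@ex;Y=g@ey
m=(P[...,2]>.02)&(P[...,2]<.045)&(abs(Y)<.03)&(X<-.09)&(X>-.25);print('handle X range',X[m].min(),X[m].max(),'slope',np.polyfit(X[m],Y[m],1))
# depth through clear roof
m=(P[...,2]>.015)&(P[...,2]<.028)&(abs(Y)<.052)&(abs(X)<.085);print('rim',m.sum(),X[m].min(),X[m].max(),Y[m].min(),Y[m].max())
m=(P[...,2]>.045)&(P[...,2]<.058)&(abs(Y)<.05)&(abs(X)<.085);print('cap',m.sum(),X[m].mean(),Y[m].mean(),X[m].std(),Y[m].std())
E
```

```text
15.125 [ 0.5492 -0.2728  0.1734] yaw 81.7 [-0.5  0.2 -0.2]
tray 0.81 [172. 231.] [0.59  0.042 0.029]
liner 0.64 [183. 207.] [0.572 0.092 0.001]
roof ((0.5440394878387451, 0.17181441187858582), (0.17976221442222595, 0.2925768196582794), 81.28303527832031)
side jar {'position': [230.5, 368.4], 'score': 0.89} [ 0.351 -0.089  0.034]
side jar {'position': [195.0, 370.8], 'score': 0.7} [ 0.375 -0.222  0.045]
side jar {'position': [213.1, 359.8], 'score': 0.53} [ 0.384 -0.156  0.03 ]
grip in bay frame -439.4 -0.4
handle X range -0.18676449867519582 -0.09055151794744104 slope [-0.00076616  0.0013329 ]
rim 32 -0.08497171385640125 -0.07152942652348288 -0.046541095795999854 0.04757358330298528
cap 0 nan nan nan nan<stdin>:12: RuntimeWarning: Mean of empty slice.
  ret = ret.dtype.type(ret / rcount)
  ret = _var(a, axis=axis, dtype=dtype, out=out, ddof=ddof,
  arrmean = um.true_divide(arrmean, div, out=arrmean,
  ret = ret.dtype.type(ret / rcount)
```

View pics/f6.png

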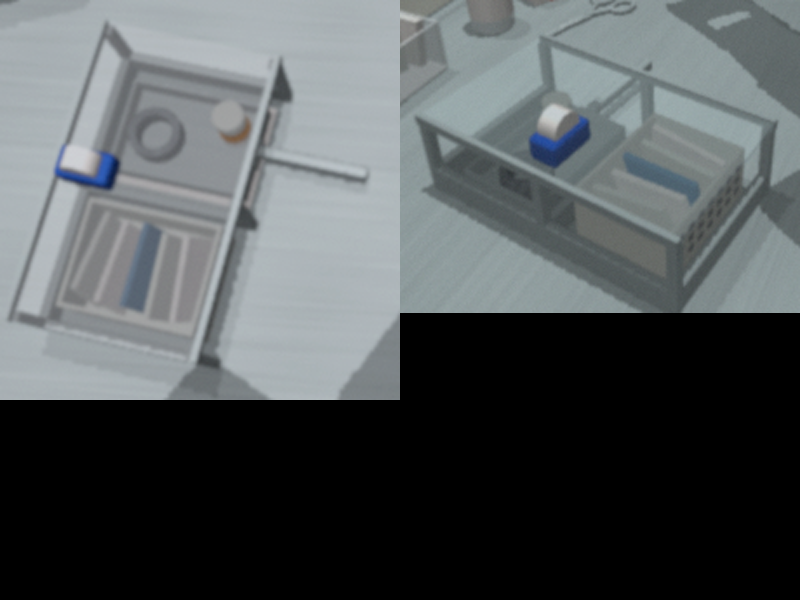

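The tray is fully inside the bay, with its front wall at X = -72 mm against the mouth at -87.5. Only the handle is outside. The jar stands at (231,120), the tape lies at (157,133) and the basket is unchanged.

```bash
python3 -c "
from h import *
print(ctrl.finish_job())"
```

```text
the job is handed in; nothing more can be done
None
```

The tray is in the free bay, handle outwards and let go, and I handed the job in at about 15 s of the 48 s. I gripped the handle from above, lined the tray up with the bay and slid it in straight along its axis. Then I opened the fingers, lifted clear and backed away.

**Tray position:** The handle's end measured 187 mm in front of the rack's centre. That puts the tray's centre about 2 mm in front of it, and its front wall at −72 mm, inside the mouth at −87.5 mm. The tray is within 0.1° of the bay's axis and was not pushed against the stop.

**Contents and basket:** The last pictures show the tape lying in the tray, the jar standing, and the basket where it was. The look-alike jars were not touched, and the dispenser is still on the roof.

**Forces:** The wrist force read no more than about 4 N at the end of each move.

**Check that failed:** After the tray was in, the network no longer found the jar or tape, and the depth gave no reading of the jar's cap through the clear roof. That the jar is standing, and that the basket has not moved, rests on the pictures alone.

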